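# Bolt the finds case and restart its climate logger with a probe

### The job

Lock the finds case for the night: slide its bolt fully home into the brass keeper, which also draws the yellow shutter off the logger's hole. Then pick up the blue-handled probe, push the red button at the bottom of that hole fully down with the probe's steel tip, hold it down for about two seconds to restart the logger, and lay the probe back flat in the white tray, setting it down rather than dropping it. Do not knock over or shove the two jars or the brush, and leave the case bolted.

Things in the scene. Friction and masses are not known exactly. Their poses are not given: they have to be found in the camera images.
- case: Fixed grey box 160 (x) x 260 (y) x 75 mm; origin at the centre of its underside. Solid deck at y < 20 mm, clear lid over a soil block beyond. The bolt's track lies on top along y at x = 45 mm. On its +x side (away from the robot) at y = -70 mm is a white logger, 70 mm wide, 60 mm along its slope, whose face leans back: outward normal (0.906, 0, 0.423) in the case frame.
- bolt (a joint): Bolt's travel along the case's +y, m: 0 drawn back, 0.045 fully home. Starts back or nearly so; needs about 2 N. Fixed to it is a yellow shutter, 30 mm wide (y), 3 mm thick, hanging in front of the logger's face: it covers the hole when the bolt is back and stands 23 mm to the +y side of the hole's rim when home.
- knob_top (a point): Top centre of the bolt's upright black knob: a post 12 mm in diameter, its top 122 mm above the table, 34 mm tall above the steel bar (bar's top 89 mm above the table). It moves with the bolt. The brass keeper's top is 97 mm above the table.
- keeper (a point): Centre of the brass keeper (28 x 20 x 22 mm, open along y) on the lid, at (45, 40, 84) mm in the case frame. The bar's nose passes right through it when home.
- hole (a point): Centre of the hole's mouth on the logger's sloping face, at (115, -70, 45) mm in the case frame (axes of the case). The hole is round, 14 mm in diameter, straight in along (-0.906, 0, -0.423) of the case frame.
- button_face (a point): Centre of the red button's face, 11.6 mm in diameter, 9 mm deep in the hole. Its z axis is the outward axis of the hole. It moves in with the button.
- button (a joint): How far the button is pushed in, m: 0 released, 0.006 fully down (about 4 N; 2 N to begin). It springs back.
- probe: The probe, loose, 50 g: a blue square handle 16 x 16 x 100 mm along its x, with a steel rod 6 mm in diameter and 60 mm long from its -x end, on the handle's axis (8 mm above its underside). Origin at the centre of the handle's underside (about its centre of mass), z up. It starts lying flat in the tray.
- probe_tip (a point): End of the probe's steel rod, 110 mm from the handle's middle along the probe's -x, on the handle's axis.
- tray: Fixed white tray 240 (x) x 160 (y) mm, wall 4 mm thick and 14 mm high, inner floor 4 mm above the table; origin at the centre of its underside. The probe lies on its +y half, the brush on its -y half.
- brush: Loose flat brush lying in the tray, 155 mm long along its x, 26 mm wide at most, 12 mm thick; wooden handle to -x, bristles to +x; origin under it, 80 mm from the handle's end. Leave alone.
- jar_amber: Amber glass jar, loose, 56 mm in diameter, 95 mm tall, upright on the table beyond the logger on its -y side; origin at the centre of its underside. Leave alone.
- jar_white: White plastic jar with green cap, loose, 54 mm in diameter, 80 mm tall, upright on the table beyond the logger on its +y side; origin at the centre of its underside. Leave alone.
There are look-alikes about, which are no part of the job. Several things look just like the probe: the one meant starts farthest to the robot's left.

How it is judged:
By the outcome, as a careful person would: the job done as asked, in the order asked, and still so for the second after the job is handed in, with the robot touching nothing.
It also fails if it takes over 72 s, if anything falls off the work surface, if the arm or the gripper's body presses on something with over 40 N, if the wrist force passes 120 N, or if a joint passes its speed limit or range.

### The arm

A 6-joint arm with a two-finger parallel gripper is mounted at the origin on the work surface. World frame = base frame: x ahead of the robot, y to its left, z up, the work surface at z = 0. Lengths are in mm, angles in rad, forces in N, time in s.
With the tool pointing down it reaches from about 425 to 1125 mm from the base axis. Payload 14.9 kg.
Tool frame: the origin (TCP) lies midway between the tips of the shut fingers; the grasp point (between the pads) lies 19 mm behind it; x points along the fingers, y is the direction in which the jaws open and shut, and the axes are right-handed (so a half turn about x gives the same grasp; the last joint's range is limited). The gripper opens to 91 mm and grips with 3 to 60 N. Pads are 32 mm wide; open, the fingers measure 118 mm over their backs; the gripper's body (76 mm by 178 mm) begins 60 mm behind the grasp point.
Start: joints at [-0.033, 0.379, 1.734, -0, 1.028, -0.033], TCP at [700.013, -0.006, 183.132] pointing down, gripper open.
Joint ranges: [-2.77, 2.77], [-0.74, 2.19], [0, 2.66], [-1.06, 4.2], [0.31, 2.87], [-3.08, 3.08]. Speed limits (rad/s): [1.89, 1.89, 2.39, 3.14, 3.14, 3.14].

### API

Orientations are given as a rotation vector (axis times angle).
In Python, from plant import env gives the robot as it stands.
- The arm moves only by the tool play_rows, never from a script. Its argument "rows" is a list of rows, each a list of 5 numbers: the closure in counts, from 0 (fully open) to 255 (shut), then the shift along the tool's x, y, z in mm, then the turn about the tool's x in rad. A call has 1 to 8 rows; each row is the pose to reach, as a shift and turn from the pose commanded when the call began, along the tool's axes at that moment; what a row does not reach only later rows make up. A row lasts 1/12 s, in which the tool goes at most 41.7 mm and 7.16 degrees, less where a joint would pass 70% of its speed; a pose out of reach is approached as far as the arm can. A call with a gripper value outside its range is refused whole. The fingers move at their own pace and stop on an object; "force" is the grip in N (left out, the last holds). Time passes only in rows, so rows that repeat a pose let the fingers close. It gives the time, the measured TCP pose, the force and the opening at its end, in the units of the state.
- env.get_state(): the state, without advancing time (a new reading comes with each control period).
- env.get_image(name): name is "scene" or "side" or "wrist"; returns (picture, depth): 384x512x3 uint8, red, green, blue; 384x512 float32, mm along the optical axis (not along the pixel's ray), 0 where there is no reading.
- env.camera_info(name): a dict with "K" (3x3 intrinsics, pixels), "k1" (the pictures are not rectified: a ray, as slopes to the right and down, at radius r is drawn at 1 + k1 r^2 times it, then the intrinsics apply), "world_from_camera" (4x4, takes a point from camera to world coordinates); the wrist camera has in their place "tool_from_camera" (4x4, takes a point from camera to tool coordinates, whose origin is the TCP and whose axes are the tool frame's). Camera axes: x right, y down, z forward; pixel columns grow to the right and rows downward; lengths in mm; the calibration is good to about 2 mm. A picture is of the moment at which its call begins: read the wrist's pose just before it. camera_info takes no time and is no camera call.
- env.job_done(): hands the job in, once; it reports no verdict.
Trained networks look in the newest picture that a camera, given by its name, has taken for a name from the list of things; names that differ only in an ending like _2 or _b are one class to them, and where a whole thing is asked for, a point or a joint stands for the part that bears it (a point fixed in the world has none). Each returns a list of dicts, best first, with "confidence" (0 to 1); they miss things now and then, are a little off and sometimes report something else, mostly with a low value. They report only what shows in the picture. A call takes as long as a camera call. They do not tell look-alikes from the thing itself.
- env.spot_in(camera, label): "pixel" ([column, row] in pixels, amid what is visible of it).
- env.trace(camera, label): "region" (384x512 bool, what is visible of it) and "pixel" ([column, row] in pixels, amid what is visible of it).
- env.spot_point(camera, label): "pixel" ([column, row] in pixels: a listed point, or the origin of a listed thing).
The state is a dict: "t": time; "joint_positions": joint angles; "joint_vel": joint speeds; "effort": joint torques, N m; "position": TCP position; "ee_rot": TCP orientation; "ft_force": force on the tool from outside, world axes, zero at the start; "torque": the same for the moment, N m; "finger_gap": opening from 0.0 (shut) to 1.0 (fully open).
Only numpy, scipy, OpenCV 4.12 (cv2) and the standard library are available. Lean on these libraries where they do the work, as an engineer would, in place of code of your own. Each camera call takes 0.05 s, during which the arm holds its last target. There are 200 camera calls.

## Working session

There is one attempt and no reset: what is moved stays moved. The work goes in short steps, Python scripts to look and compute and a tool call to move; the robot and the scene stay as the last step left them, time stands still between calls to the robot, and variables do not carry over. Pictures are saved under pics/ and viewed, about 8 in all and at most 12, crops included, and the job is handed in when it is done.

Besides the shell and the picture viewer there is one more tool, called after "Call:" in YAML: its name, and indented under it one key for each argument. play_rows: Moves the arm, as the interface text tells. Its arguments: {"type":"object","properties":{"rows":{"type":"array","items":{"type":"array","items":{"type":"number"}}},"force":{"type":"number"}},"required":["rows"]}

```bash
ls; mkdir -p pics; cat > h.py <<'E'
import numpy as np,cv2
from scipy.spatial.transform import Rotation as R
from plant import env
np.set_printoptions(precision=1,suppress=True)
def pose(s=None):
    s=s or env.get_state(); T=np.eye(4); T[:3,:3]=R.from_rotvec(s["ee_rot"]).as_matrix(); T[:3,3]=s["position"]; return T
def cam(name,T=None):
    i=env.camera_info(name)
    W=np.array(i["world_from_camera"]) if name!="wrist" else T@np.array(i["tool_from_camera"])
    return np.array(i["K"]),i["k1"],W
def ray(px,C):
    K,k1,W=C; p=(np.array(px,float)-K[:2,2])/np.array([K[0,0],K[1,1]])
    q=p.copy()
    for _ in range(20): q=p/(1+k1*(q@q))
    return np.array([q[0],q[1],1.])
def at_depth(px,d,C): return (C[2]@np.append(ray(px,C)*d,1))[:3]
def at_z(px,z,C):
    r=C[2][:3,:3]@ray(px,C); o=C[2][:3,3]; return o+r*(z-o[2])/r[2]
def proj(P,C):
    K,k1,W=C; c=np.linalg.inv(W)@np.append(P,1); s=c[:2]/c[2]; s=s*(1+k1*s@s); return s*[K[0,0],K[1,1]]+K[:2,2]
def save(n,im): cv2.imwrite(f"pics/{n}.png",im[:,:,::-1])
E
python3 - <<'E'
from h import *
ims={}
for c in ["scene","side"]:
    im,d=env.get_image(c); ims[c]=im; C=cam(c); np.save(f"d_{c}.npy",d); np.save(f"i_{c}.npy",im); print(c,C[2][:3,3],C[2][:3,2])
    for l in ["case","knob_top","keeper","hole","probe","probe_tip","tray","brush","jar_amber","jar_white"]:
        for r in env.spot_point(c,l)[:4]:
            p=np.array(r["pixel"]); u,v=np.clip(p.round().astype(int),0,[511,383])
            z={"knob_top":122,"keeper":84,"probe":4,"probe_tip":12,"brush":4,"hole":45}.get(l,0)
            print(l,p,round(r["confidence"],2),"depth",at_depth(p,d[v,u],C),"z",at_z(p,z,C))
save("s0",cv2.resize(ims["scene"],(800,600)));save("side0",cv2.resize(ims["side"],(800,600)))
print(env.get_state())
E
```

```text
pics
scene [1426.8 -516.5  922.5] [-0.7  0.4 -0.6]
case [165.6 229.6] 0.95 depth [ 528.9 -282.6   77.4] z [ 446.6 -261.2    0. ]
knob_top [144.  209.9] 0.64 depth [ 484.6 -319.1  124.5] z [ 481.6 -318.4  122. ]
keeper [183.1 214.9] 0.57 depth [ 493.7 -220.4   74.4] z [ 504.3 -223.8   84. ]
hole [142.5 250.4] 0.62 depth [ 553.5 -355.9   58.5] z [ 539.9 -353.4   45. ]
probe [326. 252.] 0.73 depth [737.9  73.2  14.3] z [730.2  79.9   4. ]
probe [227.3 275.4] 0.55 depth [ 684.4 -185.7    8.1] z [ 681.1 -184.3    4. ]
probe_tip [294.2 267.7] 0.79 depth [738.6 -24.    5.4] z [743.5 -27.5  12. ]
probe_tip [265.8 254.9] 0.53 depth [658.3 -61.1  -3.1] z [670.9 -68.5  12. ]
tray [295.6 184.8] 0.97 depth [449.2 161.8   4.8] z [444.1 165.4   0. ]
brush [283.7 181.8] 0.51 depth [653.9 -15.  218.7] z [418.2 137.9   4. ]
jar_amber [112. 295.] 0.76 depth [ 624.  -463.5   19.7] z [ 606.5 -462.4    0. ]
jar_amber [138.9 253.4] 0.22 depth [ 552.3 -366.1   51.4] z [ 500.7 -357.2    0. ]
jar_white [173.8 280.5] 0.9 depth [ 660.6 -316.3   33.8] z [ 631.5 -308.7    0. ]
side [495.7 820.3 642.7] [ 0.  -0.9 
[... 759 characters left out ...]
.    0. ]
brush [311.1 286.8] 0.84 depth [426.1 146.3   5.1] z [426.  145.1   4. ]
brush [294.5 186.3] 0.56 depth [ 454.2 -137.1   75.4] z [ 449.  -257.5    4. ]
jar_amber [242.4 154.7] 0.97 depth [ 606.6 -428.    16.6] z [ 609.5 -461.     0. ]
jar_white [226.2 182.3] 0.85 depth [ 641.6 -269.6    8.8] z [ 643.6 -284.6    0. ]
{'t': 1.1, 'joint_positions': array([-0. ,  0.4,  1.7,  0. ,  1. , -0. ]), 'joint_vel': array([ 0.,  0.,  0.,  0.,  0., -0.]), 'effort': array([ -0. , -76.4, -43.5,   0.1,   0. ,  -0. ]), 'position': array([700.1,  -0. , 183.2]), 'ee_rot': array([ 1.2,  1.2, -1.2]), 'ft_force': array([-0.1, -0.1,  0.3]), 'torque': array([-0., -0.,  0.]), 'finger_gap': 1.001518573240863}
```

View both.

View pics/s0.png

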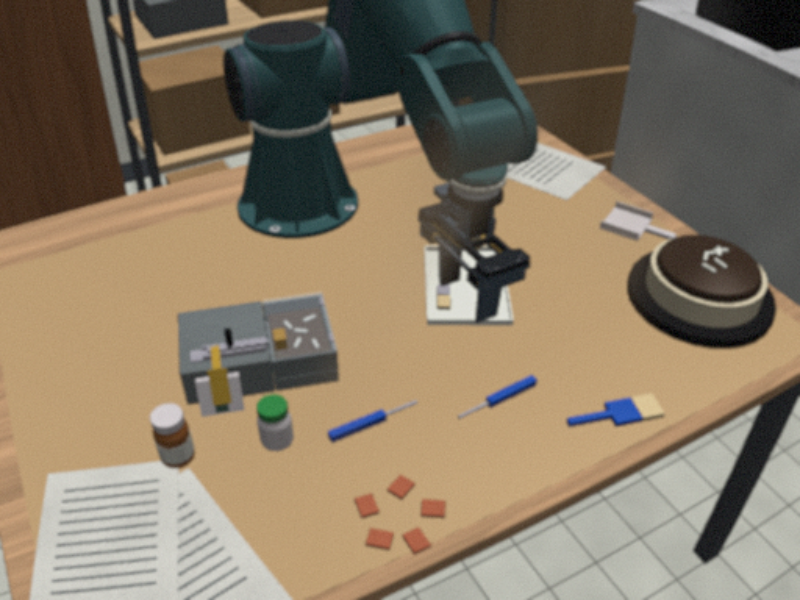

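View pics/side0.png

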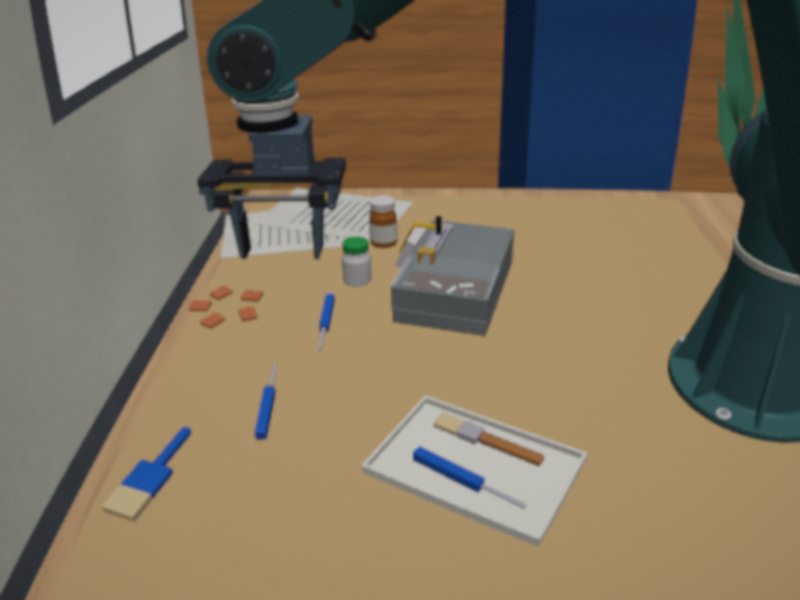

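```bash
python3 - <<'E'
from h import *
T=pose(); print(T); i=env.camera_info("wrist"); print(np.array(i["tool_from_camera"]),i["K"])
# crop of candidates
im=np.load("i_side.npy"); save("cand",cv2.resize(im[170:370,90:370],(800,571),interpolation=cv2.INTER_CUBIC))
E
```

```text
[[  0.    1.   -0.  700.1]
 [  0.   -0.   -1.   -0. ]
 [ -1.    0.   -0.  183.2]
 [  0.    0.    0.    1. ]]
[[   0.    -0.3    1.  -200.6]
 [   1.     0.     0.    -0.8]
 [  -0.     1.     0.3  -71. ]
 [   0.     0.     0.     1. ]] [[269.5   0.  254.5]
 [  0.  269.5 190.7]
 [  0.    0.    1. ]]
```

View pics/cand.png

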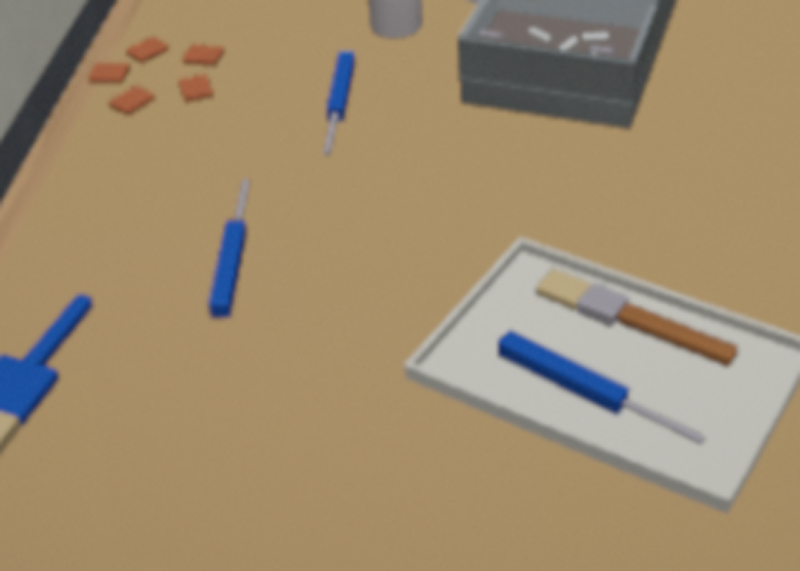

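Call:
play_rows:
  rows:
    - [255,-67,-160,290,0]
    - [255,-67,-160,290,0]
    - [255,-67,-160,290,0]
    - [255,-67,-160,290,0]
    - [255,-67,-160,290,0]
    - [255,-67,-160,290,0]
    - [255,-67,-160,290,0]
    - [255,-67,-160,290,0]

```text
t: 1.77
position: [540.9, -287.6, 249.9]
ee_rot: [1.209, 1.209, -1.209]
ft_force: [1.1, -0.0, 0.2]
finger_gap: 0.446
```

Call:
play_rows:
  rows:
    - [255,0,0,0,0]
    - [255,0,0,0,0]
    - [255,0,0,0,0]

```text
t: 2.02
position: [542.2, -285.9, 249.1]
ee_rot: [1.21, 1.209, -1.21]
ft_force: [0.1, 0.3, 0.5]
finger_gap: 0.228
```

```bash
cat > look.py <<'E'
from h import *
import sys
def look(name,labels,Z={},cam_="wrist",k=3):
    s=env.get_state(); T=pose(s); im,d=env.get_image(cam_); C=cam(cam_,T); np.save("d_last.npy",d); save(name,cv2.resize(im,(800,600)))
    print("TCP",T[:3,3],"t",s["t"])
    for l in labels:
        for r in env.spot_point(cam_,l)[:k]:
            p=np.array(r["pixel"]); u,v=np.clip(p.round().astype(int),0,[511,383])
            z={"knob_top":122,"keeper":84,"probe":4,"probe_tip":12,"brush":4,"hole":45}.get(l,0); z=Z.get(l,z)
            print(l,p,round(r["confidence"],2),"depth",at_depth(p,d[v,u],C),"z",at_z(p,z,C))
    return im,d,C
E
python3 - <<'E'
from look import *
look("w1",["case","knob_top","keeper","hole","jar_amber","jar_white"])
E
```

```text
TCP [ 542.2 -285.9  249.1] t 2.0167
case [207.6 155.6] 0.91 depth [ 475.9 -262.3   73.3] z [ 463.1 -271.6    0. ]
knob_top [212.9 202.3] 0.69 depth [ 488.5 -315.7  121.8] z [ 488.6 -315.6  122. ]
keeper [234.  137.6] 0.58 depth [ 515.  -236.2   96.4] z [ 514.1 -236.9   84. ]
hole [311.3 173.9] 0.45 depth [ 621.2 -287.2   78.8] z [ 628.4 -293.8   45. ]
jar_amber [213.2 202.8] 0.4 depth [ 488.9 -316.4  121.6] z [ 469.4 -354.     0. ]
jar_white [312.  171.8] 0.68 depth [ 622.3 -284.4   77.5] z [ 639.1 -298.9    0. ]
jar_white [232.2 137.3] 0.64 depth [ 512.7 -235.7   97.3] z [ 504.8 -241.5    0. ]
jar_white [215.6 205.3] 0.41 depth [ 491.8 -319.7  121.8] z [ 473.4 -358.6    0. ]
```

View pics/w1.png

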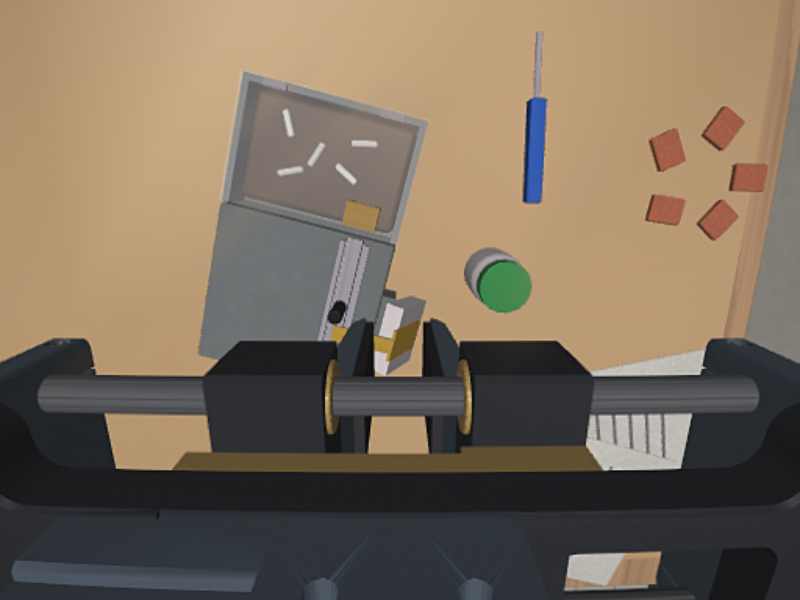

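```bash
python3 - <<'E'
from h import *
C=cam("wrist",pose())
g=lambda u,v,z: at_z(np.array([u,v])*.64,z,C)
A,B,D=g(245,72,75),g(427,122,75),g(200,355,75); print(A,B,D,np.linalg.norm(A-B),np.linalg.norm(A-D))
yx=np.arctan2(*(B-A)[1::-1]); yy=np.arctan2(*(A-D)[1::-1])-np.pi/2; print(np.degrees([yx,yy]))
k=g(338,306,122); kp=g(362,208,97); print("knob",k,"keeper",kp,np.degrees(np.arctan2(*(kp-k)[1::-1])-np.pi/2), np.linalg.norm(kp-k))
print("jarw",g(504,286,80))
for psi in (np.degrees(yx),np.degrees(yy),-15):
    c,s=np.cos(np.radians(psi)),np.sin(np.radians(psi)); Rm=np.array([[c,-s],[s,c]])
    print(psi,"origin from AB",(A[:2]+B[:2])/2-Rm@[0,130],"from keeper",kp[:2]-Rm@[45,40],"from A",A[:2]-Rm@[-80,130])
E
```

```text
[ 416.1 -120.8   75. ] [ 565.9 -160.1   75. ] [ 351.4 -369.3   75. ] 154.91430116846055 256.8267123215378
[-14.7 -14.6]
knob [ 493.5 -306.6  122. ] keeper [ 512.3 -230.    97. ] -13.75801976233051 82.76825311985549
jarw [ 637.8 -299.3   80. ]
-14.707917301744295 origin from AB [ 458.  -266.2] from keeper [ 458.6 -257.3] from A [ 460.5 -266.8]
-14.584818131143075 origin from AB [ 458.3 -266.3] from keeper [ 458.7 -257.4] from A [ 460.8 -266.7]
-15 origin from AB [ 457.4 -266. ] from keeper [ 458.5 -257. ] from A [ 459.7 -267.1]
```

Call:
play_rows:
  rows:
    - [255,90,-57,60,0.255]
    - [255,90,-57,60,0.255]
    - [255,90,-57,60,0.255]
    - [255,90,-57,60,0.255]
    - [255,90,-57,60,0.255]
    - [255,90,-57,60,0.255]
    - [255,90,-57,60,0.255]

```text
t: 2.95
position: [486.5, -346.0, 160.5]
ee_rot: [1.394, 1.076, -1.393]
ft_force: [-0.6, 0.0, -0.3]
finger_gap: 0.008
```

```bash
python3 - <<'E'
from look import *
d=np.load("d_last.npy"); C=cam("wrist",np.array([[0,1,0,542.2],[0,0,-1,-285.9],[-1,0,0,249.1],[0,0,0,1.]]))
for u,v in [(340,331),(350,337),(384,345),(405,335),(345,280)]:
    p=np.array([u,v])*.64; print(at_depth(p,d[int(p[1]),int(p[0])],C))
im,d,C=look("w2",["knob_top"])
save("w2c",cv2.resize(im[150:330,110:350],(800,600)))
E
```

```text
[ 489.7 -339.4   91.2]
[ 523.7 -268.6  302.1]
[ 529.2 -353.3   89.8]
[ 548.7 -351.9   66.5]
[ 495.4 -293.    89.1]
TCP [ 486.5 -346.   160.5] t 2.95
knob_top [251.4 165.3] 0.76 depth [ 491.1 -314.2  122.4] z [ 491.1 -314.3  122. ]
knob_top [252.2  77.1] 0.22 depth [ 511.3 -238.8   95.2] z [ 510.5 -242.7  122. ]
```

View pics/w2c.png

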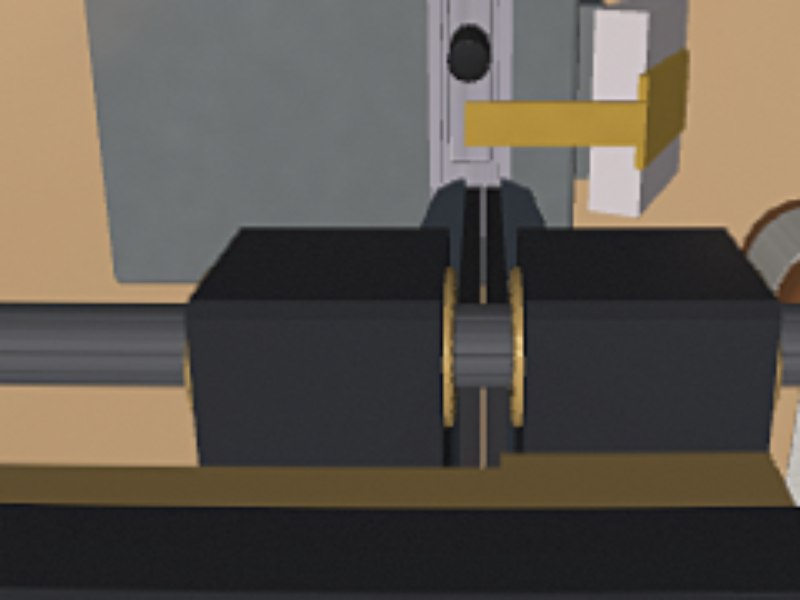

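Call:
play_rows:
  rows:
    - [255,30,-2,0,0]
    - [255,54,-2,0,0]
    - [255,54,-2,0,0]
    - [255,54,-2,0,0]

```text
t: 3.38
position: [483.3, -345.0, 105.3]
ee_rot: [1.394, 1.079, -1.395]
ft_force: [-0.4, 0.2, 0.6]
finger_gap: 0.004
```

Call:
play_rows:
  rows:
    - [255,0,0,-5,0]
    - [255,0,0,-10,0]
    - [255,0,0,-15,0]
    - [255,0,0,-22,0]
    - [255,0,0,-29,0]
    - [255,0,0,-36,0]
    - [255,0,0,-42,0]
    - [255,0,0,-48,0]

```text
t: 4.05
position: [495.6, -298.4, 105.3]
ee_rot: [1.394, 1.078, -1.394]
ft_force: [0.5, 0.3, 0.6]
finger_gap: 0.006
```

Call:
play_rows:
  rows:
    - [255,0,0,-3,0]
    - [255,0,0,-6,0]
    - [255,0,0,-9,0]
    - [255,0,0,-9,0]

```text
t: 4.38
position: [497.7, -290.0, 105.2]
ee_rot: [1.394, 1.078, -1.394]
ft_force: [-0.2, -0.2, -1.0]
finger_gap: 0.003
```

Call:
play_rows:
  rows:
    - [255,0,0,-3,0]
    - [255,0,0,-6,0]
    - [255,0,0,-6,0]

```text
t: 4.63
position: [499.1, -284.2, 105.1]
ee_rot: [1.395, 1.078, -1.395]
ft_force: [0.3, 0.4, 0.3]
finger_gap: 0.005
```

```bash
python3 - <<'E'
from look import *
im,d,C=look("w3",["knob_top","hole"])
save("w3c",cv2.resize(im[80:320,100:420],(800,600)))
E
```

```text
TCP [ 499.1 -284.2  105.1] t 4.6333
```

View pics/w3c.png

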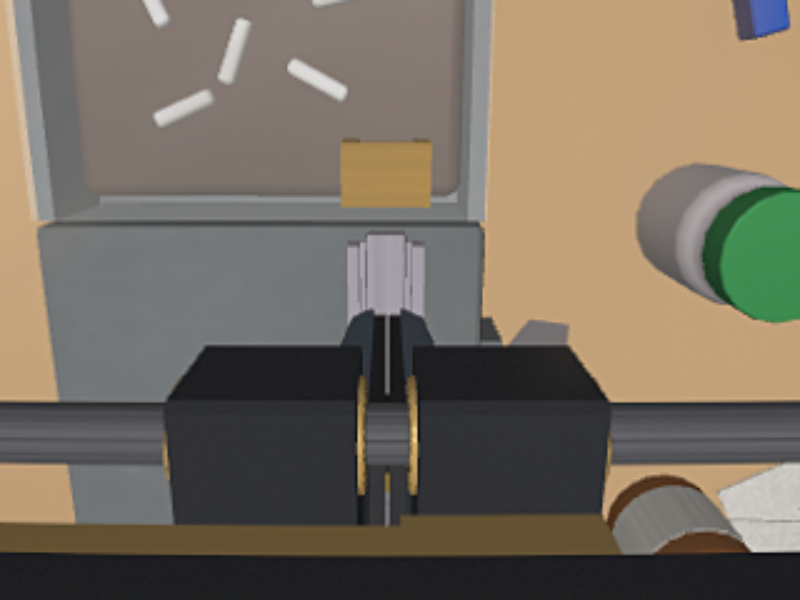

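```bash
python3 - <<'E'
from look import *
im,d,C=look("s3",["knob_top","hole"],cam_="scene")
im2,d2,C2=look("sd3",["knob_top"],cam_="side")
a=cv2.resize(im[150:300,60:260],(400,300),interpolation=cv2.INTER_CUBIC); b=cv2.resize(im2[90:210,200:360],(400,300),interpolation=cv2.INTER_CUBIC)
save("ss3",cv2.resize(np.hstack([a,b]),(800,300)))
E
```

```text
TCP [ 499.1 -284.6  105.2] t 4.7833
knob_top [144.4 212.1] 0.66 depth [ 493.5 -320.9  124.8] z [ 490.2 -320.2  122. ]
hole [141.8 250.6] 0.85 depth [ 551.8 -357.4   56.9] z [ 539.8 -355.2   45. ]
TCP [ 499.1 -284.7  105.2] t 4.9333
knob_top [278.6 136.7] 0.74 depth [ 494.2 -268.3  150.4] z [ 494.1 -331.   122. ]
```

View pics/ss3.png

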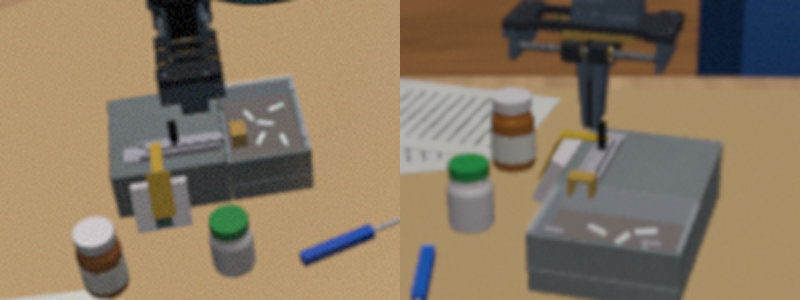

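```bash
python3 - <<'E'
from look import *
P=pose()[:3,3]; print(P,pose()[:3,:3])
for c,(ox,oy,k) in {"scene":(60,150,2),"side":(200,90,2.5)}.items():
    p=proj(P,cam(c)); print(c,p,"crop",(p-[ox,oy])*k, "knob",(proj([491,-314,122],cam(c))-[ox,oy])*k)
C=cam("wrist",pose()); print("wrist tcp crop",(proj(P,C)-[100,80])*2.5,"knob",(proj([491,-314,122],C)-[100,80])*2.5)
print(env.get_state()["ft_force"],env.get_state()["joint_positions"])
E
```

```text
[ 499.1 -284.7  105.2] [[-0.   1.  -0.3]
 [-0.  -0.3 -1. ]
 [-1.  -0.   0. ]]
scene [159.6 214.8] crop [199.1 129.6] knob [173.7 123. ]
side [276.7 149.3] crop [191.8 148.3] knob [199.3 123.1]
wrist tcp crop [388.6 333.5] knob [387.1 447. ]
[0.3 0.2 0.4] [-0.6  0.3  2.  -0.   0.8 -0.3]
```

```bash
python3 - <<'E'
from look import *
for c in ("side","scene"):
    im,d=env.get_image(c); C=cam(c); P=[]
    for v in range(90,260):
        for u in range(100,360):
            if d[v,u]>0:
                p=at_depth((u,v),d[v,u],C)
                if abs(p[0]-497)<35 and abs(p[1]+288)<45 and p[2]>95: P.append(np.r_[p,u,v])
    P=np.array(P); P=P[np.argsort(P[:,2])]; print(c,len(P)); print(P[:60:3])
im,d=env.get_image("wrist"); C=cam("wrist",pose())
for u,v in [(255,200),(255,206),(255,212),(250,205),(255,190),(200,270),(160,250)]: print("w",u,v,at_depth((u,v),d[v,u],C))
E
```

```text
side 971
[[ 495.5 -246.    95.3  278.   159. ]
 [ 487.3 -312.9   95.6  281.   148. ]
 [ 484.5 -315.1   97.6  282.   147. ]
 [ 511.5 -244.9   98.8  272.   158. ]
 [ 487.3 -310.6   99.8  281.   147. ]
 [ 492.9 -312.4  102.   279.   146. ]
 [ 484.5 -314.7  104.   282.   145. ]
 [ 490.1 -310.   106.3  280.   145. ]
 [ 490.1 -312.4  108.2  280.   144. ]
 [ 487.4 -311.2  111.8  281.   143. ]
 [ 484.6 -314.4  113.4  282.   142. ]
 [ 490.2 -312.2  114.4  280.   142. ]
 [ 490.2 -310.6  118.2  280.   141. ]
 [ 487.4 -313.1  120.1  281.   140. ]
 [ 484.7 -315.   122.3  282.   139. ]
 [ 490.2 -319.   123.5  280.   138. ]
 [ 503.8 -270.8  136.6  275.   141. ]
 [ 498.4 -265.4  139.2  277.   141. ]
 [ 501.1 -268.8  140.5  276.   140. ]
 [ 503.8 -271.6  142.1  275.   139. ]]
scene 2407
[[ 521.4 -246.4   96.1  177.   218. ]
 [ 494.5 -315.6   96.7  148.   220. ]
 [ 493.9 -318.1   97.3  147.   220. ]
 [ 492.2 -322.8   97.8  145.   220. ]
 [ 499.8 -243.3   98.5  175.   212. ]
 [ 509.8 -244.3   99.8  176.   214. ]
 [ 494.8 -317.8  101.2  147.   219. ]
 [ 523.9 -246.8  101.6  177.   217. ]
 [ 492.3 -319.3  103.4  146.   218. ]
 [ 490.3 -318.4  104.8  146.   217. ]
 [ 493.4 -316.6  106.5  147.   217. ]
 [ 492.7 -318.5  110.1  146.   216. ]
 [ 495.5 -316.6  111.5  147.   216. ]
 [ 491.3 -322.8  114.1  144.   215. ]
 [ 493.4 -315.2  116.   147.   214. ]
 [ 494.  -317.9  117.6  146.   214. ]
 [ 489.8 -324.1  120.2  143.   213. ]
 [ 492.  -316.5  122.2  146.   212. ]
 [ 494.1 -322.5  122.9  144.   213. ]
 [ 489.8 -323.6  123.3  143.   212. ]]
w 255 200 [ 500.3 -278.8   88.3]
w 255 206 [ 499.  -283.7   88.8]
w 255 212 [ 497.7 -288.9   88.8]
w 250 205 [ 495.1 -282.    88.1]
w 255 190 [ 502.5 -270.4   87.9]
w 200 270 [ 490.5 -252.3  236.8]
w 160 250 [ 477.8 -246.2  229.8]
```

```bash
python3 - <<'E'
from look import *
d=np.load("d_side.npy"); C=cam("side"); P=[]
for v in range(60,260):
    for u in range(100,260):
        if d[v,u]>0:
            p=at_depth((u,v),d[v,u],C)
            if abs(p[1])<35 and abs(p[0]-700)<90 and p[2]>100: P.append(np.r_[p,u,v])
P=np.array(P); P=P[np.argsort(P[:,2])]; print(P[:24])
L=P[P[:,0]<700];H=P[P[:,0]>700];print(L[:8]);print(H[:8])
im,d=env.get_image("side"); P=[]
for v in range(60,150):
    for u in range(260,300):
        p=at_depth((u,v),d[v,u],C)
        if d[v,u]>0 and p[1]>-300 and abs(p[0]-499)<20 and p[2]>124: P.append(np.r_[p,u,v])
P=np.array(P); P=P[np.argsort(P[:,2])]; print("now",P[:14])
E
```

```text
[[649.2  14.9 215.1 203.  165. ]
 [653.3  15.6 215.5 201.  165. ]
 [651.2  15.8 215.5 202.  165. ]
 [745.8 -11.3 215.7 160.  159. ]
 [750.   16.1 215.8 155.  165. ]
 [747.7  16.6 216.  156.  165. ]
 [745.4   8.2 216.3 158.  163. ]
 [745.   18.4 217.  157.  165. ]
 [745.    0.7 217.1 159.  161. ]
 [745.9   5.7 217.4 158.  162. ]
 [745.8  -3.1 217.5 159.  160. ]
 [745.5  15.8 218.  157.  164. ]
 [751.9  16.  218.1 154.  164. ]
 [750.8  20.5 218.1 154.  165. ]
 [650.7  17.  218.5 202.  164. ]
 [652.7  17.6 218.8 201.  164. ]
 [747.1  17.6 219.  156.  164. ]
 [753.4  17.8 219.1 153.  164. ]
 [745.9  13.5 219.1 157.  163. ]
 [744.8  -9.2 219.1 160.  158. ]
 [646.3  18.3 219.2 204.  164. ]
 [648.4  18.6 219.4 203.  164. ]
 [746.9  -8.7 219.4 159.  158. ]
 [747.8  14.4 219.6 156.  163. ]]
[[649.2  14.9 215.1 203.  165. ]
 [653.3  15.6 215.5 201.  165. ]
 [651.2  15.8 215.5 202.  165. ]
 [650.7  17.  218.5 202.  164. ]
 [652.7  17.6 218.8 201.  164. ]
 [646.3  18.3 219.2 204.  164. ]
 [648.4  18.6 219.4 203.  164. ]
 [646.4  17.2 220.9 204.  163. ]]
[[745.8 -11.3 215.7 160.  159. ]
 [750.   16.1 215.8 155.  165. ]
 [747.7  16.6 216.  156.  165. ]
 [745.4   8.2 216.3 158.  163. ]
 [745.   18.4 217.  157.  165. ]
 [745.    0.7 217.1 159.  161. ]
 [745.9   5.7 217.4 158.  162. ]
 [745.8  -3.1 217.5 159.  160. ]]
now [[ 506.4 -271.3  136.4  274.   141. ]
 [ 501.1 -268.   138.   276.   141. ]
 [ 503.7 -266.8  138.5  275.   141. ]
 [ 506.4 -270.4  139.7  274.   140. ]
 [ 498.4 -263.8  139.9  277.   141. ]
 [ 509.1 -267.3  141.2  273.   140. ]
 [ 495.8 -266.   141.8  278.   140. ]
 [ 501.1 -265.8  141.9  276.   140. ]
 [ 503.7 -265.4  142.1  275.   140. ]
 [ 498.4 -263.3  143.   277.   140. ]
 [ 509.1 -269.2  143.2  273.   139. ]
 [ 487.7 -288.7  143.2  281.   136. ]
 [ 503.7 -268.4  143.6  275.   139. ]
 [ 493.1 -267.6  144.   279.   139. ]]
```

Call:
play_rows:
  rows:
    - [255,0,0,35,0]
    - [255,0,0,65,0]
    - [255,0,0,65,0]
    - [255,0,0,65,0]
    - [255,30,0,65,0]
    - [255,30,0,65,0]

```text
t: 5.73
position: [481.0, -345.5, 71.8]
ee_rot: [1.395, 1.082, -1.396]
ft_force: [-0.7, 1.9, -1.8]
finger_gap: 0.006
```

Call:
play_rows:
  rows:
    - [255,0,0,-7,0]
    - [255,0,0,-14,0]
    - [255,0,0,-20,0]
    - [255,0,0,-26,0]
    - [255,0,0,-32,0]
    - [255,0,0,-38,0]
    - [255,0,0,-44,0]
    - [255,0,0,-48,0]

```text
t: 6.4
position: [495.1, -300.3, 75.5]
ee_rot: [1.394, 1.078, -1.394]
ft_force: [-4.1, -1.8, 1.8]
finger_gap: 0.004
```

Call:
play_rows:
  rows:
    - [255,0,0,-2,0]
    - [255,0,0,-5,0]
    - [255,0,0,-5,0]

```text
t: 6.65
position: [496.1, -296.8, 75.5]
ee_rot: [1.393, 1.077, -1.395]
ft_force: [-6.9, -7.0, 2.2]
finger_gap: 0.0
```

```bash
python3 - <<'E'
from look import *
im,d,C=look("s4",["knob_top","hole"],cam_="scene")
im2,d2,C2=look("sd4",["knob_top"],cam_="side")
im3,d3,C3=look("w4",["knob_top"])
a=cv2.resize(im[150:300,60:260],(400,300),interpolation=cv2.INTER_CUBIC); b=cv2.resize(im3[80:320,100:420],(400,300))
save("ss4",np.hstack([a,b]))
E
```

```text
TCP [ 496.1 -296.8   75.5] t 6.65
knob_top [162.3 205.8] 0.82 depth [ 579.4 -295.1  199.7] z [ 488.3 -271.3  122. ]
knob_top [176.1 280.3] 0.59 depth [ 661.6 -310.8   32.7] z [ 738.4 -331.5  122. ]
hole [141.1 250.5] 0.68 depth [ 546.  -358.    52.3] z [ 538.6 -356.7   45. ]
TCP [ 496.1 -296.8   75.4] t 6.8
knob_top [275.8 144.2] 0.56 depth [ 501.7 -281.5  122.1] z [ 501.7 -281.8  122. ]
TCP [ 496.1 -296.8   75.4] t 6.9
knob_top [252.1 202.5] 0.73 depth [ 499.7 -274.   121. ] z [ 499.8 -273.7  122. ]
```

View pics/ss4.png

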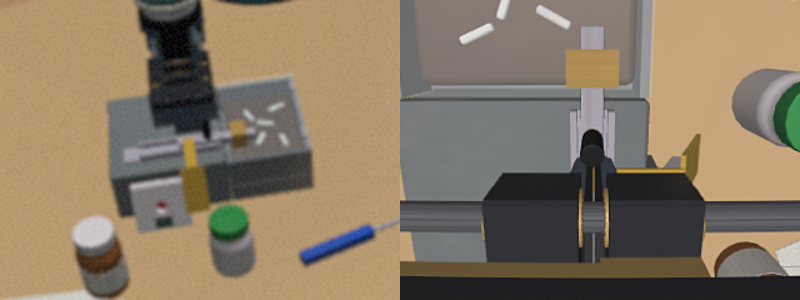

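Call:
play_rows:
  rows:
    - [255,0,0,-3,0]
    - [255,0,0,-6,0]
    - [255,0,0,-8,0]
    - [255,0,0,-8,0]

```text
t: 7.33
position: [496.7, -295.6, 75.8]
ee_rot: [1.383, 1.071, -1.397]
ft_force: [-33.0, -69.3, -7.1]
finger_gap: 0.004
```

Call:
play_rows:
  rows:
    - [255,0,0,12,0]
    - [255,0,0,18,0]
    - [255,0,0,25,0]
    - [255,-40,0,25,0]
    - [255,-80,0,25,0]
    - [255,-120,0,25,0]
    - [0,-120,0,25,0]
    - [0,-120,0,25,0]

```text
t: 8.0
position: [493.4, -313.3, 197.9]
ee_rot: [1.395, 1.073, -1.392]
ft_force: [0.0, 0.3, -1.2]
finger_gap: 0.12
```

```bash
python3 - <<'E'
from look import *
look("w5",["knob_top","jar_white"])
C=cam("scene")
im,d,C=look("s5",["knob_top","hole","button_face"],cam_="scene",Z={"button_face":41})
save("s5c",cv2.resize(im[200:290,90:210],(800,600),interpolation=cv2.INTER_CUBIC))
look("sd5",["probe","probe_tip","brush","tray"],cam_="side")
look("sd5",["probe","probe_tip","brush","tray"],cam_="scene")
E
```

```text
TCP [ 493.4 -313.3  197.9] t 8.0
knob_top [251.3 152.4] 0.98 depth [ 499.7 -274.6  121.6] z [ 499.7 -274.6  122. ]
knob_top [226.5 144.9] 0.45 depth [ 471.5 -263.8   72.9] z [ 477.2 -260.9  122. ]
jar_white [349.1 135.3] 0.73 depth [ 617.8 -290.    68.4] z [ 640.2 -299.5    0. ]
TCP [ 491.4 -312.1  194.1] t 8.15
knob_top [160.4 208.2] 0.7 depth [ 495.6 -279.   122.5] z [ 495.  -278.8  122. ]
hole [141.3 250.9] 0.62 depth [ 540.4 -356.8   45.2] z [ 540.2 -356.7   45. ]
TCP [ 491.4 -312.3  194.2] t 8.35
probe [169.5 265.4] 0.9 depth [727.   98.8  15.8] z [731.4  85.2   4. ]
probe [284.9 302.2] 0.74 depth [480.2 200.9  15.5] z [479.9 189.5   4. ]
probe [209.  203.4] 0.61 depth [ 673.6 -146.9   16.6] z [ 677.2 -166.4    4. ]
probe_tip [176.5 231. ] 0.89 depth [741.8 -47.2   0.1] z [737.2 -31.1  12. ]
probe_tip [335.7 320.3] 0.85 depth [384.5 236.8   4.2] z [385.8 243.9  12. ]
probe_tip [204.8 224.7] 0.61 depth [675.  -71.5   2.6] z [672.4 -58.5  12. ]
brush [310.3 288.3] 0.62 depth [428.1 151.8   6.2] z [427.9 149.5   4. ]
tray [302.9 298.4] 0.59 depth [444.  177.3   2.7] z [443.8 174.5   0. ]
TCP [ 491.7 -312.6  195. ] t 8.6
probe [327.4 250.3] 0.56 depth [734.8  79.8  14.5] z [726.8  86.7   4. ]
probe [226.3 274.3] 0.54 depth [ 683.4 -187.8   12.3] z [ 676.6 -184.9    4. ]
probe [309.1 186.4] 0.45 depth [495.  179.6  23.6] z [474.6 194.8   4. ]
probe_tip [267.6 256.8] 0.55 depth [670.2 -62.5   1.4] z [678.9 -67.8  12. ]
probe_tip [293.  267.5] 0.52 depth [736.1 -26.    4.8] z [741.5 -29.8  12. ]
probe_tip [310.5 166.7] 0.5 depth [394.2 253.1   7.5] z [399.2 249.4  12. ]
brush [281.3 183. ] 0.47 depth [437.5 117.   20. ] z [419.9 128.2   4. ]
tray [296.5 182.2] 0.66 depth [439.6 171.2   5. ] z [434.2 174.9  -0. ]
tray [176.9 279.9] 0.64 depth [ 662.2 -308.9   33.7] z [ 633.2 -301.     0. ]
```

View pics/s5c.png

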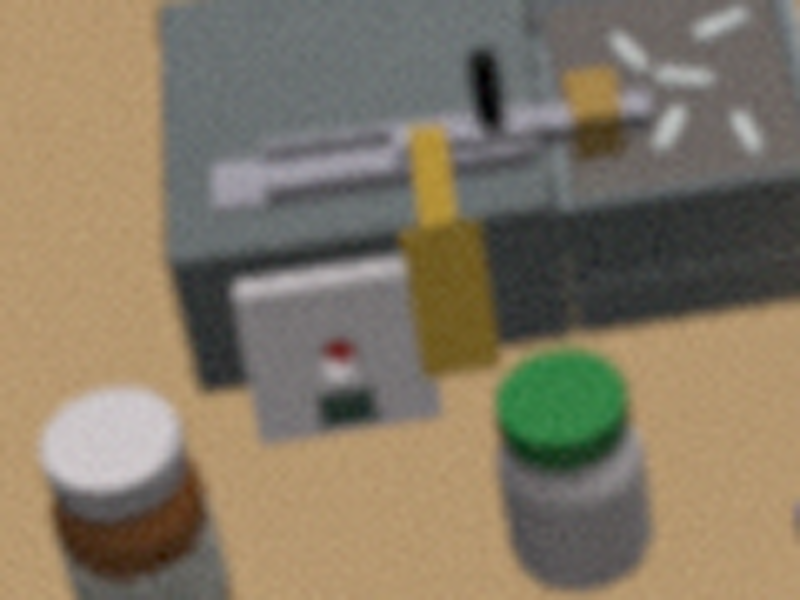

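Call:
play_rows:
  rows:
    - [129,0,-139,-482,0.96]
    - [129,0,-139,-482,0.96]
    - [129,0,-139,-482,0.96]
    - [129,0,-139,-482,0.96]
    - [129,0,-139,-482,0.96]
    - [129,0,-139,-482,0.96]
    - [129,0,-139,-482,0.96]
    - [129,0,-139,-482,0.96]

```text
t: 9.52
position: [484.4, -4.2, 195.5]
ee_rot: [2.008, 0.397, -2.007]
ft_force: [0.6, -0.5, -0.8]
finger_gap: 0.492
```

```bash
cat > goto.py <<'E'
from h import *
# tool-axis shift (x,y,z) and turn to bring TCP to world P with tool z heading deg
def shift(P,head=None):
    T=pose(); d=T[:3,:3].T@(np.array(P)-T[:3,3]); h=np.degrees(np.arctan2(T[1,2],T[0,2]))
    turn=None if head is None else -np.radians((head-h+180)%360-180)
    print("TCP",T[:3,3],"head",round(h,1),"shift",d,"turn",turn, "j6",env.get_state()["joint_positions"][5],"t",env.get_state()["t"])
E
python3 -c "
from goto import *
shift([478,189,150],146)"
```

```text
TCP [484.4  -4.2 195.5] head -157.6 shift [  45.5 -181.1  -67.6] turn 0.9836172327045795 j6 1.1238966624728735 t 9.5167
```

Call:
play_rows:
  rows:
    - [129,45,-181,-68,0.98]
    - [129,45,-181,-68,0.98]
    - [129,45,-181,-68,0.98]
    - [129,45,-181,-68,0.98]
    - [129,45,-181,-68,0.98]
    - [129,45,-181,-68,0.98]
    - [129,45,-181,-68,0.98]
    - [129,45,-181,-68,0.98]

```text
t: 10.18
position: [477.3, 188.5, 149.9]
ee_rot: [-1.918, 0.528, 1.919]
ft_force: [-0.6, -1.1, 0.1]
finger_gap: 0.496
```

Call:
play_rows:
  rows:
    - [129,0,0,0,0.02]
    - [129,0,0,0,0.02]

```text
t: 10.35
position: [477.7, 187.4, 150.3]
ee_rot: [-1.91, 0.54, 1.91]
ft_force: [-1.1, 0.2, -0.3]
finger_gap: 0.492
```

```bash
python3 - <<'E'
from look import *
im,d,C=look("w6",["probe","probe_tip","brush","tray"],Z={"probe":4})
env_t=env.trace("wrist","probe")
for r in env_t[:2]:
    m=r["region"].astype(bool); ys,xs=np.nonzero(m); print(r["confidence"],r["pixel"],m.sum())
    P=np.array([at_z((u,v),20,C) for u,v in zip(xs,ys)])[:,:2]; c=P.mean(0); w,V=np.linalg.eigh(np.cov((P-c).T)); a=V[:,1]; pr=(P-c)@a; pn=(P-c)@V[:,0]
    print("c",c,"axis",np.degrees(np.arctan2(a[1],a[0])),"ext",pr.min(),pr.max(),pn.min(),pn.max(),"ends",c+a*pr.min(),c+a*pr.max())
hsv=cv2.cvtColor(im,cv2.COLOR_RGB2HSV); m=cv2.inRange(hsv,(105,120,40),(130,255,255)); n,l,s,ce=cv2.connectedComponentsWithStats(m)
for k in range(1,n):
    if s[k,4]>200:
        ys,xs=np.nonzero(l==k); P=np.array([at_z((u,v),20,C) for u,v in zip(xs,ys)])[:,:2].astype(np.float32); print("blue",s[k],cv2.minAreaRect(P))
E
```

```text
TCP [477.7 187.4 150.3] t 10.35
probe [249.5 179. ] 0.87 depth [479.6 193.   18.5] z [477.1 194.8   4. ]
brush [306.5 187.9] 0.95 depth [430.2 137.   13.2] z [427.3 136.6   4. ]
tray [274.6 193.7] 0.96 depth [442.2 176.9   2.7] z [441.5 177.1   0. ]
0.87 [252.3, 181.9] 1085
c [474.2 193. ] axis 145.9485245914417 ext -54.54820522749438 78.36850442002418 -8.628398241911444 8.92946109974238 ends [519.4 162.5] [409.3 236.9]
blue [245 140  15  77 924] ((477.8365478515625, 190.79827880859375), (15.315441131591797, 97.6584243774414), 55.94533920288086)
```

View pics/w6.png

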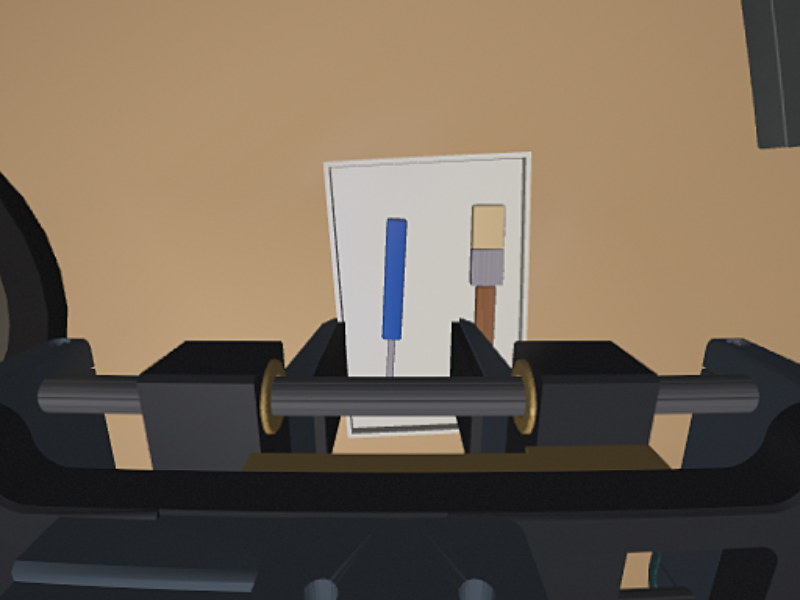

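```bash
python3 -c "
from goto import *
shift([482,188,-23],145.9)"
```

```text
TCP [477.7 187.2 150.3] head 148.4 shift [173.3  -3.   -3.2] turn 0.043483617889332866 j6 2.4505080372172867 t 10.65
```

Call:
play_rows:
  rows:
    - [129,40,-3,-3,0.043]
    - [129,80,-3,-3,0.043]
    - [129,115,-3,-3,0.043]
    - [129,140,-3,-3,0.043]
    - [129,155,-3,-3,0.043]
    - [129,165,-3,-3,0.043]
    - [129,172,-3,-3,0.043]
    - [129,173,-3,-3,0.043]

```text
t: 11.32
position: [481.6, 188.2, -23.3]
ee_rot: [-1.882, 0.578, 1.883]
ft_force: [0.2, 0.2, 0.3]
finger_gap: 0.492
```

Call:
play_rows:
  rows:
    - [255,0,0,0,0]
    - [255,0,0,0,0]
    - [255,0,0,0,0]
    - [255,0,0,0,0]
    - [255,0,0,0,0]
    - [255,0,0,0,0]
  force: 12

```text
t: 11.82
position: [482.2, 188.5, -22.1]
ee_rot: [-1.882, 0.577, 1.881]
ft_force: [-1.5, -0.3, 8.0]
finger_gap: 0.176
```

Call:
play_rows:
  rows:
    - [255,-10,0,0,0]
    - [255,-35,0,0,0]
    - [255,-70,0,0,0]
    - [255,-110,0,0,0]
    - [255,-150,0,0,0]
    - [255,-150,0,0,0]

```text
t: 12.32
position: [485.4, 189.6, 135.0]
ee_rot: [-1.888, 0.571, 1.872]
ft_force: [2.4, 0.6, 0.6]
finger_gap: 0.177
```

```bash
python3 - <<'E'
from look import *
im,d,C=look("sd7",["probe","probe_tip"],cam_="side",Z={"probe_tip":138,"probe":130})
im2,d2,C2=look("sc7",["probe","probe_tip"],cam_="scene",Z={"probe_tip":138,"probe":130})
for i,dd,CC,n in((im,d,C,"side"),(im2,d2,C2,"scene")):
    m=cv2.inRange(cv2.cvtColor(i,cv2.COLOR_RGB2HSV),(105,120,40),(130,255,255)); ys,xs=np.nonzero(m)
    P=np.array([at_depth((u,v),dd[v,u],CC) for u,v in zip(xs,ys) if dd[v,u]>0]); Q=P[(P[:,2]>70)&(P[:,2]<220)&(np.hypot(P[:,0]-480,P[:,1]-190)<110)]
    if len(Q)<5: continue
    c=Q.mean(0);_,_,V=np.linalg.svd(Q-c); print(n,len(Q),"c",c,"axis",V[0],Q.min(0),Q.max(0))
E
```

```text
TCP [485.4 189.6 135. ] t 12.3167
probe [284.9 237.3] 0.7 depth [483.1 213.  182.2] z [481.6 144.1 130. ]
probe [208.9 203.5] 0.53 depth [ 673.7 -146.    16.9] z [641.5  28.7 130. ]
probe [167.1 265.6] 0.52 depth [732. 100.  16.] z [689.1 230.9 130. ]
probe_tip [341.5 258. ] 0.72 depth [390.6 253.9 171.5] z [383.2 213.7 138. ]
probe_tip [174.4 232.4] 0.67 depth [744.5 -36.7   3.5] z [692.2 143.6 138. ]
probe_tip [204.6 223.9] 0.67 depth [676.1 -75.3   2.4] z [637.9 114.4 138. ]
TCP [481.6 188.3 127.8] t 12.4667
probe [228.5 274.5] 0.73 depth [ 685.  -182.6   10.4] z [ 782.2 -226.4  130. ]
probe [312.5 140.5] 0.59 depth [475.1 191.5 171.7] z [422.2 230.8 130. ]
probe [280.1 186.8] 0.21 depth [452.2 104.   20.3] z [570.6  28.6 130. ]
probe_tip [293.4 268.3] 0.87 depth [735.7 -24.2   0.6] z [838.7 -97.6 138. ]
probe_tip [266.4 257.1] 0.8 depth [676.6 -69.9   9.8] z [ 782.  -132.7  138. ]
probe_tip [161.8 205.4] 0.54 depth [ 433.5 -258.1   77.2] z [ 505.  -276.7  138. ]
side 316 c [470. 206. 175.] axis [-0.8  0.5 -0. ] [438.6 169.8 164. ] [523.4 228.5 191.8]
scene 110 c [484.3 184.9 171.9] axis [ 0.8 -0.6 -0. ] [441.6 156.5 163.9] [519.2 215.  198.8]
```

```bash
python3 - <<'E'
from h import *
def red(im): 
    a=im.astype(int); m=((a[:,:,0]-np.maximum(a[:,:,1],a[:,:,2]))>60).astype(np.uint8); return cv2.connectedComponentsWithStats(m)
s5=cv2.imread("pics/w5.png")[:,:,::-1]; n,l,s,c=red(s5)
C=cam("wrist",np.array(np.r_[np.c_[R.from_rotvec([1.395,1.073,-1.392]).as_matrix(),[493,-313.1,197.5]],[[0,0,0,1]]]))
for k in range(1,n):
    if s[k,4]>3: print("w5",s[k],c[k],at_z(c[k]*.64,41,C))
# case corners/edges in w1
im,d=env.get_image("scene"); n,l,s,c=red(im); Cs=cam("scene")
for k in range(1,n):
    if s[k,4]>2 and c[k][0]<200: print("scene",s[k],c[k],at_z(c[k],41,Cs))
o=np.array([459,-264]); th=np.radians(-14.6); Rm=np.array([[np.cos(th),-np.sin(th)],[np.sin(th),np.cos(th)]])
def W(x,y,z): return np.r_[o+Rm@[x,y],z]
print("pred hole",W(115,-70,45),proj(W(115,-70,45),Cs),"button",W(115-8.15,-70,45-3.8),proj(W(106.85,-70,41.2),Cs))
print("w5 pred",proj(W(115,-70,45),C)/.64)
for nm,p in {"keeper top":(45,40,97),"A":(-80,130,75),"B":(80,130,75),"D":(-80,-130,75),"E":(80,-130,75),"E0":(80,-130,0)}.items(): print(nm,proj(W(*p),Cs))
save("sc8",cv2.resize(im[195:285,90:210],(800,600),interpolation=cv2.INTER_CUBIC))
a=cv2.resize(s5[200:420,380:620].copy(),(400,367)); b=cv2.resize(im[180:290,80:225],(400,303),interpolation=cv2.INTER_CUBIC)
cv2.imwrite("pics/mix.png",np.vstack([a[:297],b])[:,:,::-1])
E
```

```text
w5 [ 701    0   42   44 1096] [721.9  18.8] [ 790.8 -181.1   41. ]
w5 [779  61  21  48 531] [792.5  87.4] [ 845.9 -244.9   41. ]
w5 [ 717   72   37   34 1069] [735.4  88.8] [ 796.8 -235.4   41. ]
pred hole [ 552.6 -360.7   45. ] [141.4 254.6] button [ 544.8 -358.7   41.2] [141.4 253.4]
w5 pred [475.9 307.9]
keeper top [179.3 214.5]
A [206.2 187.1]
B [216.4 224.4]
D [113.8 200.7]
E [115.1 240.2]
E0 [120.3 260.7]
```

View pics/mix.png

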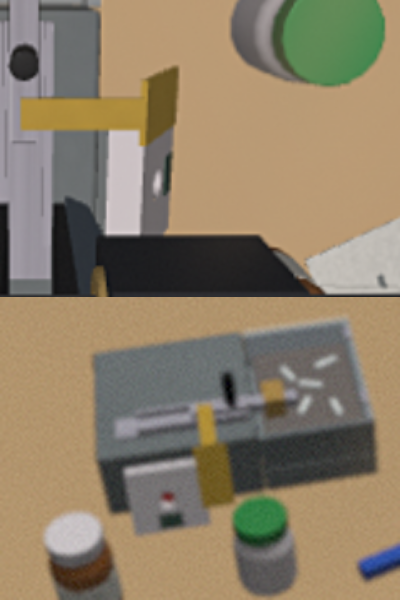

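```bash
python3 -c "
from goto import *
shift([702.5,-399.7,150],165.4)"
```

```text
TCP [480.8 188.  126. ] head 145.9 shift [ -24.   362.1 -513.3] turn -0.3410076488002201 j6 2.4942452582970707 t 12.6667
```

Call:
play_rows:
  rows:
    - [255,-24,362,-513,-0.34]
    - [255,-24,362,-513,-0.34]
    - [255,-24,362,-513,-0.34]
    - [255,-24,362,-513,-0.34]
    - [255,-24,362,-513,-0.34]
    - [255,-24,362,-513,-0.34]
    - [255,-24,362,-513,-0.34]
    - [255,-24,362,-513,-0.34]

```text
t: 13.33
position: [595.3, -115.0, 138.4]
ee_rot: [-2.083, 0.268, 2.087]
ft_force: [1.4, 1.4, -0.4]
finger_gap: 0.17
```

```bash
python3 -c "
from goto import *
shift([702.5,-399.7,150],165.4)"
```

```text
TCP [ 595.3 -115.   138.4] head 165.3 shift [ -11.9  248.3 -175.8] turn -0.0012398842386523422 j6 1.59756988692576 t 13.3333
```

Call:
play_rows:
  rows:
    - [255,-12,248,-176,0]
    - [255,-12,248,-176,0]
    - [255,-12,248,-176,0]
    - [255,-12,248,-176,0]
    - [255,-12,248,-176,0]
    - [255,-12,248,-176,0]
    - [255,-12,248,-176,0]
    - [255,-12,248,-176,0]

```text
t: 14.0
position: [703.6, -402.3, 150.0]
ee_rot: [-2.084, 0.271, 2.084]
ft_force: [0.4, -0.5, -0.3]
finger_gap: 0.169
```

Call:
play_rows:
  rows:
    - [255,0,0,0,0]
    - [255,0,0,0,0]
    - [255,0,0,0,0]
    - [255,0,0,0,0]

```text
t: 14.33
position: [702.6, -396.0, 151.0]
ee_rot: [-2.084, 0.267, 2.086]
ft_force: [-0.1, 0.8, -0.8]
finger_gap: 0.175
```

```bash
python3 -c "
from goto import *
shift([702.5,-399.7,9.7],165.4)"
```

```text
TCP [ 702.6 -396.   151. ] head 165.4 shift [141.3   3.6  -1. ] turn -0.0001868455596388688 j6 1.2835571973950521 t 14.3333
```

Call:
play_rows:
  rows:
    - [255,40,0,0,0]
    - [255,80,0,0,0]
    - [255,115,0,0,0]
    - [255,135,0,0,0]
    - [255,141,0,0,0]
    - [255,141,0,0,0]
    - [255,141,0,0,0]
    - [255,141,0,0,0]

```text
t: 15.0
position: [704.6, -398.1, 13.3]
ee_rot: [-2.089, 0.27, 2.082]
ft_force: [-0.5, -0.4, -0.3]
finger_gap: 0.177
```

```bash
python3 - <<'E'
from goto import *
from look import *
shift([702.5,-399.7,9.7],165.4)
im,d,C=look("sc9",["probe_tip"],cam_="scene",Z={"probe_tip":44})
T=pose(); tip=(T@np.array([-34,0,115,1]))[:3]; print("pred tip",tip,proj(tip,C))
look("sd9",["probe_tip"],cam_="side",Z={"probe_tip":44}); print(proj(tip,cam("side")))
shift([702.5,-399.7,9.7],165.4)
save("sc9c",cv2.resize(im[200:305,100:240],(800,600),interpolation=cv2.INTER_CUBIC))
E
```

```text
TCP [ 704.6 -398.1   13.3] head 165.3 shift [3.6 2.  1.6] turn -0.000881880426948853 j6 1.2833560895239153 t 15.0
TCP [ 704.6 -398.1   13.3] t 15.0
probe_tip [265.6 258.8] 0.86 depth [675.6 -71.6   3.3] z [708.8 -91.3  44. ]
probe_tip [293.1 269.2] 0.75 depth [739.5 -27.6   2.6] z [770.4 -49.6  44. ]
pred tip [ 592.9 -368.9   46.6] [143.3 265.7]
TCP [ 704.2 -398.1   12.9] t 15.1
probe_tip [175.1 231.2] 0.69 depth [744.9 -45.6   0.6] z [728.1  13.   44. ]
probe_tip [241.2 152.3] 0.54 depth [ 610.2 -429.3   24.3] z [ 606.5 -389.4   44. ]
probe_tip [203.8 223.5] 0.52 depth [676.3 -67.    9.5] z [666.5 -18.6  44. ]
[245.2 154.6]
TCP [ 703.7 -397.8   12.1] head 165.3 shift [2.4 2.1 0.7] turn -0.0010543126031385384 j6 1.2833152400019479 t 15.2
```

View pics/sc9c.png

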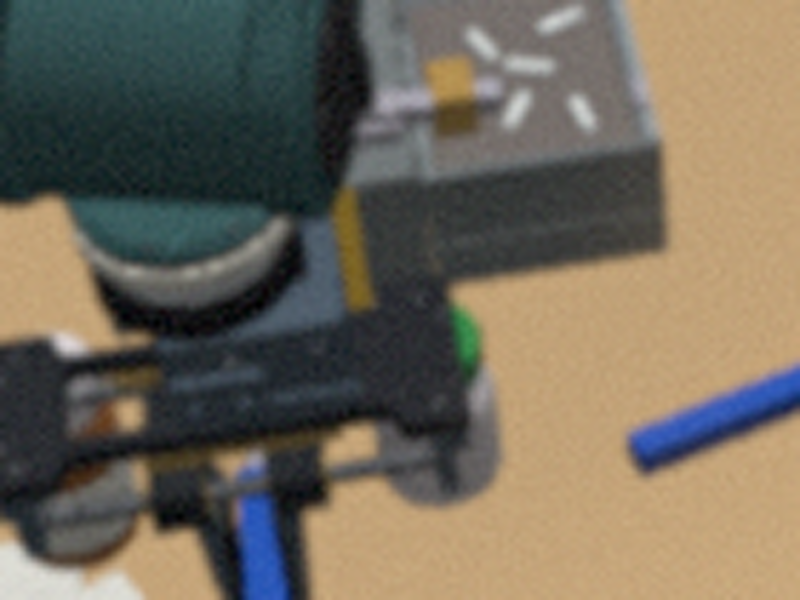

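Call:
play_rows:
  rows:
    - [255,2,2,1,0]
    - [255,2,2,1,0]
    - [255,2,2,1,0]
    - [255,2,2,1,0]
    - [255,2,2,1,0]

```text
t: 15.62
position: [701.5, -399.1, 8.6]
ee_rot: [-2.085, 0.268, 2.085]
ft_force: [0.3, -0.1, -0.4]
finger_gap: 0.175
```

```bash
cat > handle.py <<'E'
from goto import *
def handle():
    T=pose(); Ti=np.linalg.inv(T)
    for n in ("side","wrist","scene"):
        i,d=env.get_image(n); C=cam(n,T)
        m=cv2.inRange(cv2.cvtColor(i,cv2.COLOR_RGB2HSV),(105,120,40),(130,255,255)); ys,xs=np.nonzero(m)
        P=np.array([at_depth((u,v),d[v,u],C) for u,v in zip(xs,ys) if d[v,u]>0]).reshape(-1,3)
        Q=(np.c_[P,np.ones(len(P))]@Ti.T)[:,:3]; Q=Q[(abs(Q[:,1])<14)&(abs(Q[:,2])<75)&(Q[:,0]>-80)&(Q[:,0]<0)]
        if len(Q)<8: print(n,len(Q)); continue
        c=np.median(Q,0); f=np.polyfit(Q[:,2],Q[:,0],1); print(n,len(Q),"tool-frame med",c,"x-vs-z slope deg",np.degrees(np.arctan(f[0])),"at z=0",f[1],"z range",Q[:,2].min(),Q[:,2].max(),"y",Q[:,1].min(),Q[:,1].max())
E
python3 -c "
from handle import *
handle(); shift([702.5,-399.7,9.7],165.4)"
```

```text
side 56 tool-frame med [-41.4  -6.4  17.8] x-vs-z slope deg -2.5590827274967944 at z=0 -40.105224572984994 z range -38.30767448139329 45.22221723446228 y -13.284645351549926 11.228387234971365
wrist 2474 tool-frame med [-41.   -0.2 -14.9] x-vs-z slope deg -0.4852769442652785 at z=0 -40.95770509256544 z range -44.18928290410361 41.70069085739772 y -8.03819900830112 7.975939170533707
scene 215 tool-frame med [-43.3   1.4 -10.4] x-vs-z slope deg -0.3028651473563243 at z=0 -44.51959960456381 z range -44.02771180348293 55.44738315617053 y -9.945422101310697 12.44416003805486
TCP [ 701.6 -399.1    8.5] head 165.3 shift [-1.2  0.4 -1.1] turn -0.001008843975732839 j6 1.2806031444226431 t 15.7667
```

```bash
python3 -c "
from goto import *
shift([660.5,-388.8,10.7],165.4)"
```

```text
TCP [ 701.6 -399.1    8.5] head 165.3 shift [-2.2  0.5 42.3] turn -0.001008843975732839 j6 1.2806031444226431 t 15.7667
```

Call:
play_rows:
  rows:
    - [255,-2,0.5,10,0]
    - [255,-2,0.5,18,0]
    - [255,-2,0.5,25,0]
    - [255,-2,0.5,30,0]
    - [255,-2,0.5,33,0]
    - [255,-2,0.5,33,0]
    - [255,-2,0.5,33,0]
    - [255,-2,0.5,33,0]

```text
t: 16.43
position: [669.8, -391.3, 10.7]
ee_rot: [-2.085, 0.268, 2.085]
ft_force: [-0.4, 0.8, -1.0]
finger_gap: 0.173
```

```bash
python3 -c "
from goto import *
shift([660.5,-388.8,10.7],165.4)"
```

```text
TCP [ 669.8 -391.3   10.7] head 165.3 shift [-0.  -0.1  9.6] turn -0.0010796330910294654 j6 1.2678650706636214 t 16.4333
```

Call:
play_rows:
  rows:
    - [255,0,0,2,0]
    - [255,0,0,4,0]
    - [255,0,0,6,0]
    - [255,0,0,8,0]
    - [255,0,0,10,0]
    - [255,0,0,10,0]
    - [255,0,0,10,0]

```text
t: 17.02
position: [659.7, -388.7, 10.6]
ee_rot: [-2.085, 0.268, 2.085]
ft_force: [0.7, 0.4, -1.2]
finger_gap: 0.173
```

```bash
python3 -c "
from handle import *
handle(); shift([660.5,-388.8,10.7],165.4);print(env.get_state()['ft_force'])"
```

```text
side 62 tool-frame med [-41.3  -6.2  17.9] x-vs-z slope deg -0.8810983044832823 at z=0 -39.82528213105162 z range -42.142725508817534 55.565318589223125 y -12.737884630240444 9.044788976874344
wrist 2470 tool-frame med [-41.   -0.2 -14.8] x-vs-z slope deg -0.49729664607974317 at z=0 -40.9636317797223 z range -44.23201771570507 41.92930689644993 y -8.03049461233502 8.005875246471476
scene 208 tool-frame med [-43.6   1.5 -10.2] x-vs-z slope deg 1.0588219890825021 at z=0 -45.28860153332648 z range -44.73489139044648 42.21201734230067 y -10.095589479806307 11.371388362486044
TCP [ 659.9 -388.7   10.6] head 165.3 shift [-0.1 -0.1 -0.6] turn -0.001019121055909222 j6 1.263917691616275 t 17.1667
[ 0.1 -0.6 -1.1]
```

Call:
play_rows:
  rows:
    - [255,0,0,1,0]
    - [255,0,0,2,0]
    - [255,0,0,3,0]
    - [255,0,0,3,0]
    - [255,0,0,3,0]

```text
t: 17.58
position: [656.9, -387.9, 10.6]
ee_rot: [-2.085, 0.268, 2.085]
ft_force: [0.5, 0.3, -0.6]
finger_gap: 0.172
```

Call:
play_rows:
  rows:
    - [255,-3,0,0,0]
    - [255,-6,0,0,0]
    - [255,-10,0,0.5,0]
    - [255,-14,0,1,0]
    - [255,-17,0,1.3,0]
    - [255,-20,0,1.7,0]
    - [255,-20,0,1.7,0]
    - [255,-20,0,1.7,0]

```text
t: 18.25
position: [655.3, -387.6, 30.9]
ee_rot: [-2.085, 0.268, 2.085]
ft_force: [0.0, 0.5, -1.6]
finger_gap: 0.173
```

```bash
python3 -c "
from handle import *
handle(); shift([660.5,-388.8,10.7],165.4);print(env.get_state()['ft_force'])"
```

```text
side 112 tool-frame med [-36.8  -6.5  26.5] x-vs-z slope deg 8.256105463835258 at z=0 -39.461375557365464 z range -41.22342595530631 55.50948444668825 y -12.584539100721258 11.107914976288896
wrist 2484 tool-frame med [-42.8  -0.2 -15.8] x-vs-z slope deg 7.683294711309558 at z=0 -40.57632487321155 z range -44.83303086544686 47.56235659060144 y -8.06711317646375 7.980668628820837
scene 203 tool-frame med [-43.1   1.3  -8.8] x-vs-z slope deg 8.880535251538666 at z=0 -43.70757557605288 z range -44.69056375636035 54.62175665907364 y -10.323415152426605 11.89325774757961
TCP [ 655.1 -387.4   30.4] head 165.3 shift [19.7 -0.  -5.5] turn -0.0010566683233887426 j6 1.2620369932546878 t 18.4
[-0.1 -0.5 -0.2]
```

Call:
play_rows:
  rows:
    - [255,-3,0,0.5,0]
    - [255,-6,0,1,0]
    - [255,-9,0,1.5,0]
    - [255,-12,0,2,0]
    - [255,-15,0,3,0]
    - [255,-18,0,4,0]
    - [255,-22,0,5,0]
    - [255,-22,0,5,0]

```text
t: 19.07
position: [650.6, -386.4, 53.6]
ee_rot: [-2.086, 0.269, 2.084]
ft_force: [0.2, 0.3, -0.3]
finger_gap: 0.174
```

```bash
python3 -c "
from handle import *
handle(); shift([660.5,-388.8,10.7],165.4);print(env.get_state()['ft_force'])"
```

```text
side 114 tool-frame med [-29.5  -7.   25.5] x-vs-z slope deg 19.075136790147507 at z=0 -38.363494437065995 z range -39.480557972447514 53.64985499651323 y -12.342953542071484 7.6622342703637685
wrist 2386 tool-frame med [-45.9  -0.2 -18.1] x-vs-z slope deg 17.753499934857697 at z=0 -39.850931799046116 z range -44.61849386001256 53.00093860519303 y -8.038010323447224 7.977922353435844
scene 171 tool-frame med [-45.5   1.9 -12.2] x-vs-z slope deg 17.72310666447347 at z=0 -42.753614529945814 z range -45.84277805500949 53.85096944708482 y -9.648630034970608 11.507360524713022
TCP [ 650.4 -386.2   52.6] head 165.3 shift [ 41.9  -0.1 -10.4] turn -0.001088501768287733 j6 1.260016142124362 t 19.2167
[ 0.3  0.1 -1.1]
```

Call:
play_rows:
  rows:
    - [255,0,0,0,0]
    - [255,0,0,0,0]
    - [255,0.4,0,1,0]
    - [255,0.8,0,2,0]
    - [255,1.2,0,3,0]
    - [255,1.6,0,4,0]
    - [255,1.6,0,4,0]
  force: 40

```text
t: 19.8
position: [646.3, -385.1, 50.8]
ee_rot: [-2.085, 0.268, 2.085]
ft_force: [0.1, 1.0, -1.0]
finger_gap: 0.172
```

Call:
play_rows:
  rows:
    - [255,0.4,0,1,0]
    - [255,0.8,0,2,0]
    - [255,1.2,0,3,0]
    - [255,1.2,0,3,0]

```text
t: 20.13
position: [643.9, -384.6, 49.9]
ee_rot: [-2.086, 0.269, 2.084]
ft_force: [1.3, 0.6, 0.1]
finger_gap: 0.174
```

Call:
play_rows:
  rows:
    - [255,0.4,0,1,0]
    - [255,0.8,0,2,0]
    - [255,0.8,0,2,0]
    - [255,0.8,0,2,0]

```text
t: 20.47
position: [641.9, -384.0, 49.1]
ee_rot: [-2.086, 0.268, 2.085]
ft_force: [3.3, -0.8, -0.3]
finger_gap: 0.176
```

Call:
play_rows:
  rows:
    - [255,0.4,0,1,0]
    - [255,0.8,0,2,0]
    - [255,0.8,0,2,0]
    - [255,0.8,0,2,0]

```text
t: 20.8
position: [639.9, -383.5, 48.2]
ee_rot: [-2.085, 0.268, 2.085]
ft_force: [3.6, -0.6, 0.8]
finger_gap: 0.172
```

Call:
play_rows:
  rows:
    - [255,0.4,0,1,0]
    - [255,0.8,0,2,0]
    - [255,0.8,0,2,0]
    - [255,0.8,0,2,0]

```text
t: 21.13
position: [639.2, -383.5, 48.2]
ee_rot: [-2.088, 0.269, 2.082]
ft_force: [7.9, -1.3, 1.8]
finger_gap: 0.169
```

Call:
play_rows:
  rows:
    - [255,0.4,0,1,0]
    - [255,0.6,0,1.5,0]
    - [255,0.6,0,1.5,0]
    - [255,0.6,0,1.5,0]

```text
t: 21.47
position: [638.9, -383.5, 48.4]
ee_rot: [-2.091, 0.27, 2.08]
ft_force: [12.3, -1.6, 3.4]
finger_gap: 0.172
```

Call:
play_rows:
  rows:
    - [255,0.4,0,1,0]
    - [255,0.4,0,1,0]
    - [255,0.4,0,1,0]
    - [255,0.4,0,1,0]
    - [255,0.4,0,1,0]
    - [255,0.4,0,1,0]
    - [255,0.4,0,1,0]
    - [255,0.4,0,1,0]

```text
t: 22.13
position: [638.8, -383.6, 48.5]
ee_rot: [-2.093, 0.271, 2.079]
ft_force: [15.4, -2.4, 5.5]
finger_gap: 0.174
```

Call:
play_rows:
  rows:
    - [255,0,0,0,0]
    - [255,0,0,0,0]
    - [255,0,0,0,0]
    - [255,0,0,0,0]
    - [255,0,0,0,0]
    - [255,0,0,0,0]
    - [255,0,0,0,0]
    - [255,0,0,0,0]

```text
t: 22.8
position: [638.7, -383.6, 48.5]
ee_rot: [-2.093, 0.271, 2.079]
ft_force: [15.5, -2.7, 5.6]
finger_gap: 0.168
```

```bash
python3 -c "
from handle import *
handle(); print(env.get_state()['ft_force'])"
```

```text
side 113 tool-frame med [-30.1  -6.6  26.3] x-vs-z slope deg 18.624143035678774 at z=0 -38.1945184429481 z range -39.75530485594538 53.61079818031067 y -12.767777850230942 11.203089728068164
wrist 2394 tool-frame med [-45.9  -0.2 -18. ] x-vs-z slope deg 17.908669822723464 at z=0 -39.847411496829594 z range -44.77210924729957 53.553758504981715 y -7.902943139617776 7.93569729311352
scene 165 tool-frame med [-46.3   1.6 -13. ] x-vs-z slope deg 17.110040512809135 at z=0 -43.27189565015898 z range -45.70102227013501 48.97107466786247 y -10.227622987891067 12.539271933729879
[15.7 -3.1  5.3]
```

Call:
play_rows:
  rows:
    - [255,0,0,0,0]
    - [255,0,0,0,0]
    - [255,0,0,0,0]
    - [255,0,0,0,0]
    - [255,0,0,0,0]
    - [255,0,0,0,0]

```text
t: 23.45
position: [638.7, -383.6, 48.5]
ee_rot: [-2.093, 0.271, 2.079]
ft_force: [15.1, -1.5, 5.5]
finger_gap: 0.171
```

Call:
play_rows:
  rows:
    - [255,-2,0,-5,0]
    - [255,-4.5,0,-12,0]
    - [255,-8,0,-21,0]
    - [255,-14,0,-35,0]
    - [255,-24,0,-60,0]
    - [255,-55,0,-75,0]
    - [255,-95,0,-75,0]
    - [255,-110,0,-75,0]

```text
t: 24.12
position: [710.3, -402.3, 161.4]
ee_rot: [-2.09, 0.27, 2.082]
ft_force: [0.9, -0.1, 0.4]
finger_gap: 0.17
```

```bash
python3 -c "
from handle import *
handle(); shift([482,188,170],145.9); print(env.get_state()['ft_force'])"
```

```text
side 115 tool-frame med [-30.6  -6.5  21.2] x-vs-z slope deg 18.746996397795847 at z=0 -37.86531281049158 z range -41.20495317962218 52.4624608331568 y -12.941632532109395 12.819169525825515
wrist 2391 tool-frame med [-45.8  -0.2 -18. ] x-vs-z slope deg 17.758641496881747 at z=0 -39.856547932834054 z range -44.668383577073314 52.57952674944522 y -7.900543793686893 7.921036940067552
scene 198 tool-frame med [-46.1   1.5 -12.8] x-vs-z slope deg 16.981820238763287 at z=0 -42.63756455822571 z range -45.384148004060194 51.92079446279297 y -9.51418386379288 12.26834100392287
TCP [ 708.4 -401.5  157.6] head 165.3 shift [ -13.1 -513.1  368.2] turn 0.3393379373650586 j6 1.282473171578233 t 24.2667
[ 0.2  0.3 -0.9]
```

Call:
play_rows:
  rows:
    - [255,-13,-513,368,0.34]
    - [255,-13,-513,368,0.34]
    - [255,-13,-513,368,0.34]
    - [255,-13,-513,368,0.34]
    - [255,-13,-513,368,0.34]
    - [255,-13,-513,368,0.34]
    - [255,-13,-513,368,0.34]
    - [255,-13,-513,368,0.34]

```text
t: 24.93
position: [586.1, -88.4, 161.4]
ee_rot: [-1.879, 0.579, 1.885]
ft_force: [1.0, 0.9, -1.0]
finger_gap: 0.173
```

```bash
python3 -c "
from goto import *
shift([482,188,80],145.9)"
```

```text
TCP [586.1 -88.4 161.4] head 145.8 shift [  81.9 -170.3  241.1] turn -0.001055057004529277 j6 1.978137347123657 t 24.9333
```

Call:
play_rows:
  rows:
    - [255,0,-170,241,0]
    - [255,0,-170,241,0]
    - [255,0,-170,241,0]
    - [255,0,-170,241,0]
    - [255,0,-170,241,0]
    - [255,0,-170,241,0]
    - [255,0,-170,241,0]
    - [255,0,-170,241,0]

```text
t: 25.6
position: [481.1, 189.7, 161.7]
ee_rot: [-1.881, 0.577, 1.888]
ft_force: [-0.3, 0.0, -0.5]
finger_gap: 0.175
```

Call:
play_rows:
  rows:
    - [255,30,0,0,0]
    - [255,60,0,0,0]
    - [255,90,0,0,0]
    - [255,110,0,0,0]
    - [255,120,0,0,0]
    - [255,120,0,0,0]
    - [255,120,0,0,0]
    - [255,120,0,0,0]

```text
t: 26.27
position: [485.1, 185.9, 44.1]
ee_rot: [-1.882, 0.577, 1.881]
ft_force: [-0.3, 0.2, -1.2]
finger_gap: 0.171
```

```bash
python3 -c "
from handle import *
handle(); shift([482,188,-22],145.9);print(env.get_state()['ft_force'])"
```

```text
side 226 tool-frame med [-29.4  -5.6  30.1] x-vs-z slope deg 24.181595930426084 at z=0 -43.61663917071812 z range 8.177605043805954 53.04221200784639 y -13.757485559566646 10.068920200309833
wrist 2387 tool-frame med [-46.    0.1 -18.3] x-vs-z slope deg 17.754073708932793 at z=0 -39.880555858465755 z range -44.813721012049655 51.63618141776763 y -7.633979531597447 8.23723545623534
scene 72 tool-frame med [-48.    1.9 -12.4] x-vs-z slope deg 16.6342890515341 at z=0 -43.83739832752767 z range -46.03209620811782 39.585565580625655 y -6.97517710850326 11.989885944644357
TCP [485.3 186.   44.3] head 145.9 shift [66.3  0.3  3.9] turn -0.000806820386432596 j6 2.4879156800240296 t 26.4167
[-0.1  0.3 -0.8]
```

Call:
play_rows:
  rows:
    - [255,20,0,2,0]
    - [255,32,0,4,0]
    - [255,36,0,4,0]
    - [255,40,0,4,0]
    - [255,44,0,4,0]
    - [255,48,0,4,0]
    - [255,52,0,4,0]
    - [255,54,0,4,0]
  force: 8

```text
t: 27.08
position: [481.3, 188.0, -11.1]
ee_rot: [-1.882, 0.578, 1.882]
ft_force: [0.4, 0.3, 0.1]
finger_gap: 0.177
```

Call:
play_rows:
  rows:
    - [255,3,0,0,0]
    - [255,6,0,0,0]
    - [255,8,0,0,0]
    - [255,9,0,0,0]
    - [255,9,0,0,0]
    - [255,9,0,0,0]

```text
t: 27.58
position: [481.1, 188.0, -19.8]
ee_rot: [-1.882, 0.578, 1.882]
ft_force: [0.2, 0.4, -1.0]
finger_gap: 0.172
```

```bash
python3 -c "
from handle import *
handle(); shift([482,188,-22],145.9);print(env.get_state()['ft_force'])"
```

```text
side 201 tool-frame med [-40.6  -5.4  32.7] x-vs-z slope deg 4.953409991781436 at z=0 -42.6841942667313 z range 7.8767611442269185 54.44722441341264 y -13.87850652265189 8.943035649708804
wrist 2494 tool-frame med [-40.7   0.1 -15.2] x-vs-z slope deg 1.2647063197168993 at z=0 -40.33909221867932 z range -45.16613101085119 43.755141509069034 y -7.787314751915233 8.25322354590287
scene 117 tool-frame med [-43.7   2.3 -11.3] x-vs-z slope deg 5.605073066812047 at z=0 -44.8128441177382 z range -48.024079345670486 65.59923669496527 y -9.145244816101751 13.087119741436595
TCP [481.1 188.  -19.8] head 145.9 shift [ 2.2 -0.5 -0.8] turn -0.0006478178496457612 j6 2.494030448048315 t 27.7333
[-0.3  1.  -0.7]
```

Call:
play_rows:
  rows:
    - [255,0.7,0,0,0]
    - [255,1.4,0,0,0]
    - [255,2,0,0,0]
    - [255,2,0,0,0]
    - [255,2,0,0,0]

```text
t: 28.15
position: [481.4, 188.1, -21.7]
ee_rot: [-1.882, 0.578, 1.882]
ft_force: [-0.6, -0.9, 3.9]
finger_gap: 0.175
```

Call:
play_rows:
  rows:
    - [195,0,0,0,0]
    - [180,0,0,0,0]
    - [150,0,0,0,0]
    - [135,0,0,0,0]
    - [135,0,0,0,0]
    - [135,0,0,0,0]

```text
t: 28.65
position: [481.2, 188.1, -21.8]
ee_rot: [-1.882, 0.578, 1.882]
ft_force: [-0.1, -1.0, 0.5]
finger_gap: 0.471
```

Call:
play_rows:
  rows:
    - [135,-10,0,0,0]
    - [135,-40,0,0,0]
    - [135,-80,0,0,0]
    - [135,-120,0,0,0]
    - [135,-160,0,0,0]
    - [135,-200,0,0,0]
    - [135,-200,0,0,0]

```text
t: 29.23
position: [484.8, 189.3, 186.5]
ee_rot: [-1.888, 0.571, 1.871]
ft_force: [1.6, 0.7, 1.4]
finger_gap: 0.472
```

```bash
python3 - <<'E'
from look import *
im,d,C=look("w10",["probe","brush"])
m=cv2.inRange(cv2.cvtColor(im,cv2.COLOR_RGB2HSV),(105,120,40),(130,255,255)); n,l,s,ce=cv2.connectedComponentsWithStats(m)
for k in range(1,n):
    if s[k,4]>200:
        ys,xs=np.nonzero(l==k); P=np.array([at_depth((u,v),d[v,u],C) for u,v in zip(xs,ys)]); print(s[k],cv2.minAreaRect(np.float32(P[:,:2])),np.percentile(P[:,2],[5,50,95]))
look("sd10",["probe","probe_tip","brush","jar_white","jar_amber","knob_top"],cam_="side",Z={"knob_top":122})
look("sc10",["jar_white","jar_amber","knob_top"],cam_="scene")
E
```

```text
TCP [484.8 189.3 186.5] t 29.2333
probe [258.4 174.9] 0.94 depth [480.9 186.4  21. ] z [478.2 188.1   4. ]
brush [308.2 186. ] 0.89 depth [427.3 137.3  15.6] z [423.8 136.9   4. ]
[252 143  12  70 742] ((487.1394348144531, 183.68927001953125), (15.226034164428711, 126.68618774414062), 56.3127326965332) [17.6 19.  20.3]
TCP [481.2 188.  178.9] t 29.3833
probe [165.8 263.6] 0.88 depth [735.4  96.2  18.4] z [740.9  79.5   4. ]
probe [284.1 304.2] 0.67 depth [481.6 197.1   6.1] z [481.5 195.    4. ]
probe [211.8 201.7] 0.66 depth [ 671.  -175.9    3.3] z [ 670.8 -174.8    4. ]
probe_tip [335.1 320.5] 0.68 depth [385.7 237.8   4.8] z [387.  244.4  12. ]
probe_tip [175.1 234.1] 0.64 depth [738.4 -19.4  11.4] z [738.2 -18.6  12. ]
probe_tip [204.8 227.3] 0.46 depth [674.1 -63.5   0.5] z [670.9 -47.7  12. ]
brush [310.1 287.2] 0.87 depth [427.9 144.2   2.1] z [428.1 146.3   4. ]
jar_white [224.9 180.7] 0.88 depth [ 645.7 -274.7   11. ] z [ 648.3 -293.8    0. ]
jar_amber [242.2 153.8] 0.73 depth [ 607.2 -428.6   19.4] z [ 610.6 -467.4    0. ]
TCP [480.9 187.9 177.5] t 29.7333
jar_white [176.7 277.5] 0.58 depth [ 661.5 -308.3   41.4] z [ 625.6 -298.5    0. ]
jar_amber [113.1 293.6] 0.69 depth [ 627.1 -460.3   26.5] z [ 603.4 -458.6    0. ]
knob_top [161.3 203.9] 0.83 depth [ 424.7 -256.6   75.3] z [ 479.9 -270.9  122. ]
```

```bash
python3 - <<'E'
from h import *
im,d=env.get_image("scene"); C=cam("scene"); P=[]
for v in range(190,225):
    for u in range(135,175):
        p=at_depth((u,v),d[v,u],C)
        if d[v,u]>0 and 108<p[2]<128: P.append(p)
print("knob pts",len(P),np.median(P,0) if P else "")
for n in ("s5","sc10"):
    i=cv2.resize(cv2.imread(f"pics/{n}.png"),(512,384))[:,:,::-1]; print(n,i[257:264:2,140:145:2].reshape(-1,3).tolist())
print(env.get_state()["ft_force"]); env.job_done()
E
```

```text
knob pts 34 [ 503.6 -277.1  120.7]
s5 [[132, 129, 127], [118, 117, 117], [104, 105, 103], [64, 67, 66], [55, 63, 59], [47, 56, 52], [33, 45, 39], [30, 45, 35], [34, 46, 43], [70, 71, 65], [84, 84, 77], [101, 96, 83]]
sc10 [[129, 125, 127], [118, 114, 116], [102, 102, 101], [55, 63, 60], [53, 62, 55], [47, 56, 53], [37, 45, 42], [26, 40, 35], [35, 47, 42], [69, 71, 68], [81, 77, 70], [98, 95, 84]]
[-0.2  1.1  0.3]
the job is handed in; nothing more can be done
```

I bolted the case, pressed and held the logger's button with the probe, laid the probe back flat in the tray, and handed the job in at about 30 s. I could not confirm the restart itself: the dark patch beside the hole looked the same before and after the press.

**What I did**
- **Bolt:** I pushed it by its knob until it hit its stop. The bar runs through the keeper and the shutter is clear of the hole.
- **Button:** I took the probe from the tray (the leftmost look-alike) and worked its tip into the hole, letting it tilt in the grip to about 18° to suit the slope. I pressed until the force rose from the spring's 3–4 N to about 15 N with no further travel, and held that for about 2.3 s.
- **Probe:** I lowered it with a light grip so it levelled itself on the tray floor, then let go.

**Last checks**
- **Probe:** the handle's top is at about 19–20 mm along its length, so it lies flat where it started.
- **Jars and brush:** all are within measurement noise of where they started.
- **Knob:** it still reads at the bolted position, about (503, -277) mm.
- **Wrist force:** close to zero at hand-in.

**What went wrong or disagreed**
- **Finger length:** the fingertips sit about 31 mm short of the reported tool point. My first push at the bolt passed above the knob, touching nothing, and I corrected for this afterwards.
- **Force at the bolt's stop:** one bolt push reached about 77 N at the wrist. That is under the 120 N wrist limit. It came through the fingertips rather than the gripper's body, so I believe the 40 N limit does not apply.
- **Insertion:** the scene camera's view of the hole was blocked by the gripper, so I placed the tip by measurement and confirmed it by feel and by how the probe tilted.

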